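Set the iris ring of the lab illuminator

ROBOT

A 6-joint arm with a two-finger parallel gripper is mounted at the origin on the work surface. World frame = base frame: x ahead of the robot, y to its left, z up, the work surface at z = 0. Lengths are in mm, angles in rad, forces in N, time in s.
With the tool pointing down it reaches from about 350 to 775 mm from the base axis. Payload 7.3 kg.
Tool frame: the origin (TCP) lies on the front face of the gripper's body, between the roots of the fingers; the fingertips stand 66 mm ahead of it and the grasp point (between the pads) lies 47 mm ahead of it (bot.tip_extent is the distance from the TCP to the fingertips, in mm); z points along the fingers, y is the line along which they close (so a half turn about z gives the same grasp; the last joint's range is limited). The gripper opens to 92 mm and grips with 3 to 60 N. Pads are 19 mm wide; open, the fingers measure 130 mm over their backs; the gripper's body (75 mm by 190 mm) begins 47 mm behind the grasp point.
Start: joints at [1.18, 0.342, 1.524, -0, 1.275, -0.146], TCP at [127.222, 509.366, 292.241] pointing down, gripper open.
Joint ranges: [-2.53, 2.53], [-0.77, 2.02], [0.04, 2.7], [-1, 4.14], [0.28, 2.66], [-3.11, 3.11]. Speed limits (rad/s): [2.57, 2.57, 3.14, 3.14, 3.14, 3.14].

INTERFACE

Orientations are given as [roll, pitch, yaw] about the fixed x, y, z axes, in that order (R = Rz(yaw) Ry(pitch) Rx(roll)).
In Python, from plant import readout, viewer, order, bot gives the robot as it stands.
- The arm moves only by the shell command python3 -m creep 'ROWS'. ROWS is text: rows parted by semicolons, each of 7 numbers parted by spaces: the shift along the world's x, y, z in m, then the turn, a rotation vector about the world's x, y, z in rad, then the opening in per cent of the stroke, from 0 (shut) to 100 (fully open). A call has 1 to 8 rows; each row shifts and turns the commanded pose from where the row before left it; what a row does not reach is not made up. A row lasts 1/12 s, in which the tool goes at most 41.7 mm and 7.16 degrees, less where a joint would pass 70% of its speed; a pose out of reach is approached as far as the arm can. A call is refused whole if a number of a shift passes 0.0417 or a number of a turn 0.125, either way. A call with a gripper value outside its range is refused whole. The fingers move at their own pace and stop on an object; the grip force is fixed at half the most. Time passes only in rows, so rows that do not move let the fingers close. It gives the time, the measured TCP pose, the force, the opening and the grip force at its end, in the units of the state.
- readout.get_obs(): the state, without advancing time (a new reading comes with each control period).
- viewer.capture(name): name is "side" or "top"; returns the picture (400x640x3 uint8, red, green, blue); there is no depth.
- viewer.camera_info(name): a dict with "fx", "fy", "cx", "cy" (pixels), "origin" and "rotation" of the camera in the world. Camera axes: x right, y up, looking along -z (the intrinsics and any distortion apply to the point x, -y, -z); pixel columns grow to the right and rows downward; lengths in mm; the calibration is good to about 2 mm. A picture is of the moment at which its call begins. camera_info takes no time and is no camera call.
- order.close_job(): hands the job in; it is judged then, once.
The state is a dict: "time": time; "joint_positions": joint angles; "dq": joint speeds; "tau": joint torques, N m; "tool_pos": TCP position; "tcp_rot": TCP orientation; "contact_force": force on the tool from outside, world axes, zero at the start; "moment": the same for the moment, N m; "grip_width": finger opening in mm; "finger_force": force on a finger pad.
Only numpy, scipy, OpenCV 4.12 (cv2) and the standard library are available. Lean on these libraries where they do the work, as an engineer would, in place of code of your own. Each camera call takes 0.05 s, during which the arm holds its last target. There are 200 camera calls.

TASK

On the lab bench stands a small lens illuminator on a round base; turn the slim knurled ring in the middle of its barrel until the ring's lug points straight along the white index mark on the base, and leave it there. Do not touch the fixed collars just above and below the ring, and leave the spare lens barrel standing where it is.

Things in the scene. Friction and masses are not known exactly. Their poses are not given: they have to be found in the camera images.
- iris_ring (a joint): The illuminator's slim knurled aluminium ring, 54 mm in diameter, 12 mm thick, turning about the vertical barrel axis, its middle 56 mm above the bench. Value: angle (rad) of its lug from the index mark, positive anticlockwise seen from above; 0 = lug over the mark. Stops at -0.9 and 1.5, starts between 0.6 and 1.3, stays where it is left (friction 0.12 N m).
- collars: Fixed part, not to be touched: two plain aluminium collars, 42 mm in diameter, 13 mm thick, one above and one below the ring (1 mm gaps), and a 34 mm wide lens head whose top is 84 mm above the bench. Origin on the barrel axis at the ring's middle (56 mm above the bench), z up, x pointing level towards the index mark, a white rib 6 mm wide on the base, 47 to 59 mm from the axis.
- lug (a point): Outer tip of the ring's one lug, an aluminium bar 8 mm wide and 8 mm high, standing out radially to 46 mm from the axis at the ring's mid height; it turns with the ring. Below it is the fixed dark grey base: a disc 120 mm in diameter, 14 mm high, with a lamp housing 60 mm wide, 26 mm high, 52 to 108 mm from the axis on the side opposite the index mark.
- spare_lens: Bystander: a loose upright aluminium lens barrel, 80 mm tall, 44 mm over its three equal collars, with no base and no lug, 0.2 to 0.4 kg. Origin at the centre of its underside.
Mind the look-alikes: they are no part of the job. Leave any brown, orange or pink look-alike of the part that bears iris_ring alone.

How it is judged (in metres and radians):
At the end, for the whole second after the job is handed in: The ring is at rest with its lug within 0.18 rad (about 10 degrees) of the index mark, to either side (value of joint iris_ring between -0.18 and 0.18 rad and velocity of joint iris_ring between -0.05 and 0.05 rad/s); the robot touches nothing.
It fails at once if the fixed collars or lens head are touched by the robot with more than 2 N (contact force between any of the fingers, the arm and collars above 2 N).
It fails at once if the spare lens is moved more than 20 mm or tipped over (distance of spare_lens from where it was at the start of the episode above 0.02 m or angle between spare_lens's own z axis and vertical above 0.5 rad).
It also fails if it takes over 38 s, if anything falls off the work surface, if the arm or the gripper's body presses on something with over 40 N, if the wrist force passes 120 N, or if a joint passes its speed limit or range.

## Working session

There is one attempt and no reset: what is moved stays moved. The work goes in short steps, Python scripts to look and compute and a shell command to move; the robot and the scene stay as the last step left them, time stands still between calls to the robot, and variables do not carry over. Pictures are saved under pics/ and viewed, at most 10 in all, crops included, and the job is handed in when it is done.

```bash
mkdir -p pics
python3 - <<'E'
from plant import readout, viewer
import cv2
for n in("side","top"):
    im=viewer.capture(n); cv2.imwrite(f"pics/{n}0.png",im[:,:,::-1]); print(viewer.camera_info(n))
print(readout.get_obs())
E
```

```text
{'fx': 370.6120919770384, 'fy': 370.6120919770384, 'cx': 321.28197771923845, 'cy': 200.1063559945893, 'origin': array([116.95344356, 334.26982323, 661.8145375 ]), 'rotation': array([ 0.69667391,  0.00501288, -2.45079504])}
{'fx': 519.8172973847168, 'fy': 519.8172973847168, 'cx': 318.38992218299063, 'cy': 194.04088493450655, 'origin': array([ 254.8078184 ,  -29.72941582, 1292.90060786]), 'rotation': array([ 0.14693568, -0.01206639, -1.56353029])}
{'time': 0.1, 'joint_positions': array([ 1.18002961e+00,  3.42640958e-01,  1.52489717e+00,  1.25811282e-05,
        1.27537802e+00, -1.45991847e-01]), 'dq': array([ 5.82394645e-04, -1.17136564e-03,  3.99316907e-05, -1.08689584e-03,
        1.86496355e-03,  1.16924571e-03]), 'tau': array([ 2.91673641e-03, -4.32004523e+01, -2.44698411e+01,  7.21110008e-02,
        5.25736716e-02, -5.27215093e-05]), 'tool_pos': array([127.09897049, 509.11590389, 291.629156  ]), 'tcp_rot': array([-3.14028499e+00, -2.04437149e-04,  2.89681398e+00]), 'contact_force': array([ 0.47148792, -0.11067475,  1.13564589]), 'moment': array([0.0583859 , 0.00595604, 0.01350611]), 'finger_force': 0.0, 'grip_width': 91.65097054996868}
```

View pics/top0.png

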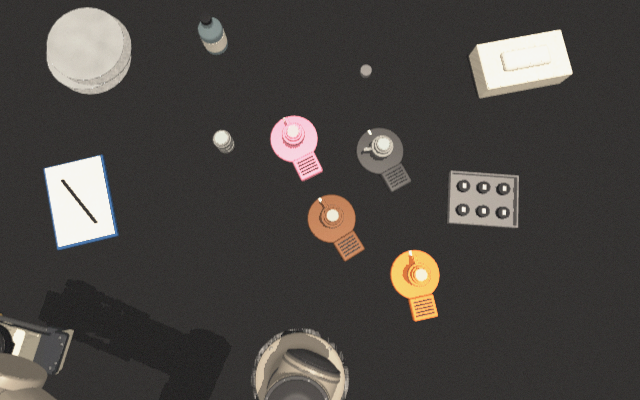

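View pics/side0.png

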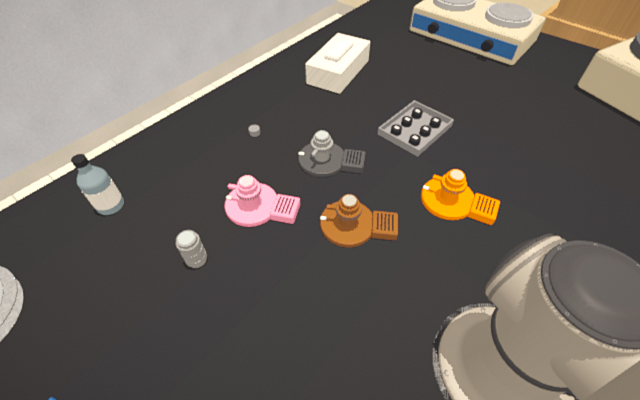

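The candidates in the top view are pink (293,140), brown (332,218), orange (414,275) and dark grey (380,150). Only the grey one fits: dark grey base with an aluminium ring. The object at (223,140) is the spare lens, since it has no base. I'll confirm with an enlarged crop and measure.

```bash
cat > h.py <<'E'
import numpy as np, cv2
from plant import viewer, readout
from scipy.spatial.transform import Rotation as R
def ray(n,u,v):
    c=viewer.camera_info(n)
    d=np.array([(u-c['cx'])/c['fx'],-(v-c['cy'])/c['fy'],-1])
    return np.array(c['origin']),R.from_euler('xyz',c['rotation']).as_matrix()@d
def onz(n,u,v,z):
    o,d=ray(n,u,v); return (o+d*(z-o[2])/d[2]).round(1)
def px(n,p):
    c=viewer.camera_info(n)
    q=R.from_euler('xyz',c['rotation']).as_matrix().T@(np.array(p)-c['origin'])
    return c['cx']-c['fx']*q[0]/q[2], c['cy']+c['fy']*q[1]/q[2]
E
python3 - <<'E'
from h import *
t=cv2.imread("pics/top0.png"); s=cv2.imread("pics/side0.png")
a=cv2.resize(t[115:200,340:425],(400,400),interpolation=cv2.INTER_CUBIC)
b=cv2.resize(s[115:200,285:370],(400,400),interpolation=cv2.INTER_CUBIC)
cv2.imwrite("pics/c0.png",np.hstack([a,b]))
print(onz("top",380,150,14),onz("side",322,160,14),onz("top",223,140,80))
E
```

```text
[ 557.9 -198.4   14. ] [ 546.9 -183.5   14. ] [563.  185.9  80. ]
```

View pics/c0.png

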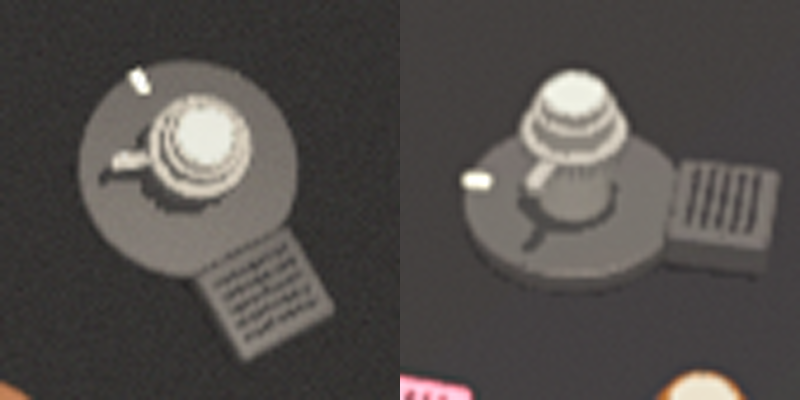

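Run:
```python
from h import *
k=85/400
f=lambda n,a,b,z:onz(n,a*k+(340 if n=="top" else 285-400*k)-.4,b*k+115-.4,z)
for l,n,a,b,z in [("head","top",206,138,84),("ring","top",199,147,60),("disc","top",188,168,14),("mark","top",139,81,16),("lug","top",114,162,60),
 ("house","top",268,295,26),
 ("head","side",574,93,84),("mark","side",478,181,16),("lug","side",532,188,58)]:
    print(l,n,f(n,a,b,z))
```

```text
head top [ 556.3 -197.4   84. ]
ring top [ 557.4 -197.    60. ]
disc top [ 557.1 -197.2   14. ]
mark top [ 604.3 -171.1   16. ]
lug top [ 549. -153.   60.]
house top [ 486.2 -237.2   26. ]
head side [ 557.  -194.6   84. ]
mark side [ 602.6 -167.9   16. ]
lug side [ 546.6 -148.6   58. ]
```

Grey illuminator confirmed, with the white mark, the lug and an aluminium ring. Axis (557,-197); mark direction 0.508 rad; lug direction 1.756 rad, so the ring sits at about 1.25. Plan: straddle the lug with the tool centre at r = 40 mm and tool yaw equal to the lug angle, then swing it clockwise.

```bash
python3 -m creep '0.0176 -0.0278 0 0 0 -0.0475 36;0.0176 -0.0278 0 0 0 -0.0475 36;0.0176 -0.0278 0 0 0 -0.0475 36;0.0176 -0.0278 0 0 0 -0.0475 36;0.0176 -0.0278 0 0 0 -0.0475 36;0.0176 -0.0278 0 0 0 -0.0475 36;0.0176 -0.0278 0 0 0 -0.0475 36;0.0176 -0.0278 0 0 0 -0.0475 36' 
python3 -m creep '0.0176 -0.0278 0 0 0 -0.0475 36;0.0176 -0.0278 0 0 0 -0.0475 36;0.0176 -0.0278 0 0 0 -0.0475 36;0.0176 -0.0278 0 0 0 -0.0475 36;0.0176 -0.0278 0 0 0 -0.0475 36;0.0176 -0.0278 0 0 0 -0.0475 36;0.0176 -0.0278 0 0 0 -0.0475 36;0.0176 -0.0278 0 0 0 -0.0475 36' 
python3 -m creep '0.0176 -0.0278 0 0 0 -0.0475 36;0.0176 -0.0278 0 0 0 -0.0475 36;0.0176 -0.0278 0 0 0 -0.0475 36;0.0176 -0.0278 0 0 0 -0.0475 36;0.0176 -0.0278 0 0 0 -0.0475 36;0.0176 -0.0278 0 0 0 -0.0475 36;0.0176 -0.0278 0 0 0 -0.0475 36;0.0176 -0.0278 0 0 0 -0.0475 36'
python3 -m creep '0 0 -0.03 0 0 0 36;0 0 -0.03 0 0 0 36;0 0 -0.025 0 0 0 36;0 0 -0.015 0 0 0 36;0 0 0 0 0 0 36'
```

```text
time: 0.77
tool_pos: [268.3, 285.5, 292.1]
tcp_rot: [-3.141, -0.0, 2.515]
contact_force: [1.3, 0.3, 0.1]
grip_width: 43.0
finger_force: 0.0
time: 1.43
tool_pos: [409.2, 62.9, 292.1]
tcp_rot: [-3.141, -0.0, 2.134]
contact_force: [0.8, 0.5, 1.3]
grip_width: 32.7
finger_force: 0.0
time: 2.1
tool_pos: [550.1, -159.3, 291.7]
tcp_rot: [-3.141, -0.001, 1.754]
contact_force: [0.5, 0.3, 1.0]
grip_width: 33.1
finger_force: 0.0
time: 2.52
tool_pos: [547.7, -157.2, 188.1]
tcp_rot: [-3.135, -0.005, 1.757]
contact_force: [-0.8, 0.9, -1.4]
grip_width: 33.1
finger_force: 0.0
```

Run:
```python
from h import *
o=readout.get_obs(); print(o['tool_pos'],o['tcp_rot'])
s=viewer.capture("side")[:,:,::-1]; cv2.imwrite("pics/s1.png",cv2.resize(s[60:200,250:410],(800,600*7//6),interpolation=cv2.INTER_CUBIC)[:600])
t=o['tool_pos']
for z in (122,56):
  u,v=px("side",[t[0],t[1],z]); print((u-250)*5,(v-60)*5)
```

```text
[ 547.72154027 -157.17440145  188.1271384 ] [-3.13495554 -0.00456278  1.75658693]
320.43126897307445 356.7595193643024
323.18540516754894 465.2340031582108
```

View pics/s1.png

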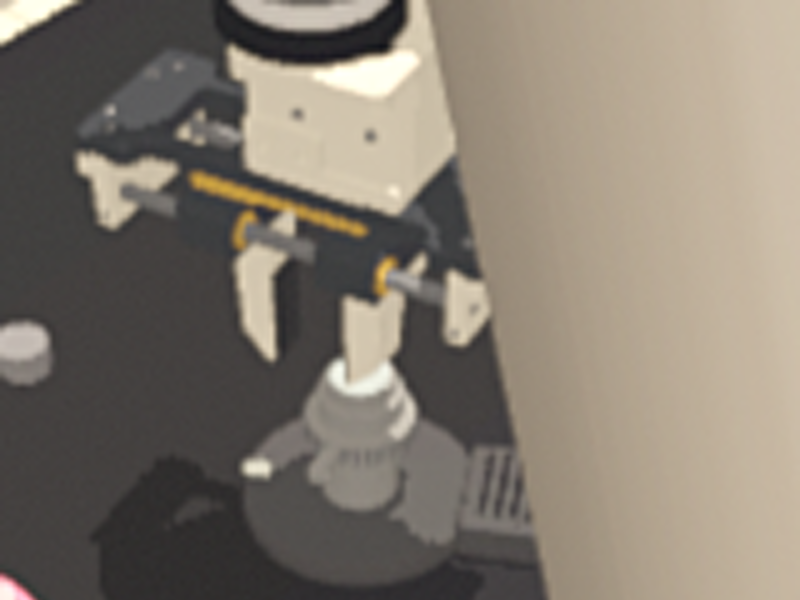

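The close view shows the lug tip at crop (318,472), where the gripper centre projects to (323,465). It is well between the fingers, so I'll descend and close gently.

```bash
python3 -m creep '0.001 0 -0.02 0 0 0 36;0.001 0 -0.02 0 0 0 36;0 0 -0.02 0 0 0 36;0 0 -0.013 0 0 0 36;0 0 -0.005 0 0 0 36;0 0 0 0 0 0 36'
python3 -m creep '0 0 0 0 0 0 8;0 0 0 0 0 0 8;0 0 0 0 0 0 8;0 0 0 0 0 0 8;0 0 0 0 0 0 8;0 0 0 0 0 0 8'
```

```text
time: 3.07
tool_pos: [551.7, -157.8, 114.3]
tcp_rot: [-3.141, -0.0, 1.757]
contact_force: [0.2, 1.2, 0.2]
grip_width: 33.0
finger_force: 0.0
time: 3.57
tool_pos: [550.8, -157.7, 114.7]
tcp_rot: [-3.14, -0.001, 1.757]
contact_force: [-6.2, -0.1, 5.1]
grip_width: 7.7
finger_force: 21.8
```

Run:
```python
import numpy as np
a=np.arctan2(38.8,-6.2); r=39.3
k=np.arange(17); p=r*np.c_[np.cos(a-.078*k),np.sin(a-.078*k)]
print(np.diff(p,axis=0).round(1))
```

```text
[[ 3.   0.4]
 [ 3.1  0.1]
 [ 3.1 -0.1]
 [ 3.  -0.4]
 [ 3.  -0.6]
 [ 3.  -0.8]
 [ 2.9 -1. ]
 [ 2.8 -1.3]
 [ 2.7 -1.5]
 [ 2.6 -1.7]
 [ 2.4 -1.9]
 [ 2.3 -2.1]
 [ 2.1 -2.2]
 [ 1.9 -2.4]
 [ 1.7 -2.5]
 [ 1.5 -2.7]]
```

```bash
python3 -m creep '0.003 0.0004 0 0 0 -0.078 8;0.0031 0.0001 0 0 0 -0.078 8;0.0031 -0.0001 0 0 0 -0.078 8;0.003 -0.0004 0 0 0 -0.078 8'
python3 -m creep '0.003 -0.0006 0 0 0 -0.078 8;0.003 -0.0008 0 0 0 -0.078 8;0.0029 -0.001 0 0 0 -0.078 8;0.0028 -0.0013 0 0 0 -0.078 8;0 0 0 0 0 0 8'
```

```text
time: 3.9
tool_pos: [562.3, -157.7, 114.6]
tcp_rot: [-3.138, -0.0, 1.441]
contact_force: [-9.3, -0.3, 7.4]
grip_width: 7.9
finger_force: 25.1
time: 4.32
tool_pos: [574.0, -161.5, 114.6]
tcp_rot: [-3.138, 0.001, 1.128]
contact_force: [-9.2, 0.1, 7.5]
grip_width: 7.8
finger_force: 28.4
```

Forces are small and the grip holds, so I'll go on with the second half.

```bash
python3 -m creep '0.0027 -0.0015 0 0 0 -0.078 8;0.0026 -0.0017 0 0 0 -0.078 8;0.0024 -0.0019 0 0 0 -0.078 8;0.0023 -0.0021 0 0 0 -0.078 8'
python3 -m creep '0.0021 -0.0022 0 0 0 -0.078 8;0.0019 -0.0024 0 0 0 -0.078 8;0.0017 -0.0025 0 0 0 -0.078 8;0.0015 -0.0027 0 0 0 -0.078 8;0 0 0 0 0 0 8;0 0 0 0 0 0 8'
```

```text
time: 4.65
tool_pos: [583.2, -168.2, 114.6]
tcp_rot: [-3.136, 0.003, 0.817]
contact_force: [-12.4, 2.5, 9.9]
grip_width: 7.5
finger_force: 26.0
time: 5.15
tool_pos: [590.2, -178.0, 114.5]
tcp_rot: [-3.137, 0.005, 0.508]
contact_force: [-12.3, 1.6, 9.6]
grip_width: 7.5
finger_force: 28.8
```

```bash
python3 -m creep '0 0 0 0 0 0 36;0 0 0 0 0 0 36;0 0 0 0 0 0 36;0 0 0 0 0 0 36;0 0 0 0 0 0 36;0 0 0 0 0 0 36'
python3 -m creep '0 0 0.02 0 0 0 36;0 0 0.03 0 0 0 36;0 0 0.03 0 0 0 36;0 0 0.03 0 0 0 36;0 0 0.03 0 0 0 36;0 0 0.03 0 0 0 36'
python3 -m creep '-0.01 0.04 0 0 0 0 36;-0.01 0.04 0 0 0 0 36;-0.01 0.04 0 0 0 0 36;-0.01 0.04 0 0 0 0 36;-0.01 0.04 0 0 0 0 36;-0.01 0.04 0 0 0 0 36;-0.01 0.04 0 0 0 0 36;0 0 0 0 0 0 36'
python3 - <<'E'
from h import *
t=viewer.capture("top")[:,:,::-1]; s=viewer.capture("side")[:,:,::-1]
a=cv2.resize(t[115:200,340:425],(400,400),interpolation=cv2.INTER_CUBIC)
b=cv2.resize(s[115:200,285:370],(400,400),interpolation=cv2.INTER_CUBIC)
cv2.imwrite("pics/c2.png",np.hstack([a,b]))
E
```

```text
time: 5.65
tool_pos: [592.9, -178.6, 114.2]
tcp_rot: [3.141, -0.0, 0.509]
contact_force: [-1.0, 1.3, -0.2]
grip_width: 32.9
finger_force: 0.0
time: 6.15
tool_pos: [592.6, -178.4, 285.8]
tcp_rot: [3.141, -0.0, 0.509]
contact_force: [0.5, 1.0, 0.0]
grip_width: 33.1
finger_force: 0.0
time: 6.82
tool_pos: [520.6, 107.7, 284.6]
tcp_rot: [-3.139, -0.001, 0.515]
contact_force: [-1.2, 0.1, 1.1]
grip_width: 33.0
finger_force: 0.0
```

View pics/c2.png

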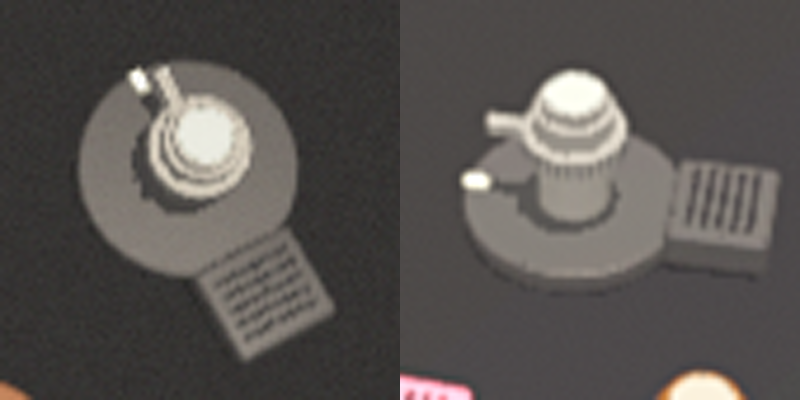

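The lug tip is now at about crop (163,70) in the top view. I'll check its angle.

Run:
```python
from h import *
k=85/400
for n,p in (("top",(340+163*k-.4,115+70*k-.4)),("side",(285+88*k-.4,115+121*k-.4))):
    q=onz(n,*p,58); d=q[:2]-([557.2,-197.1] if n=="top" else [557,-194.6]); print(q,np.hypot(*d),np.arctan2(d[1],d[0])-.508)
```

```text
[ 598.8 -179.    58. ] 45.36705853369813 -0.09760899273935908
[ 597.3 -172.8   58. ] 45.818446067059014 -0.01213697786562562
```

Radius is right (45–46 mm). The ring reads -0.10 rad from the top view and -0.01 from the side, so it is well within ±0.18. Handing in.

```bash
python3 -c "
from plant import order; print(order.close_job())"
```

```text
the job is handed in; nothing more can be done
None
```

I turned the grey illuminator's ring until its lug lined up with the white index mark: the two cameras put it at about -0.10 and -0.01 rad, within the ±0.18 limit; the arm is clear of everything, I saw no sign of touching the collars or the spare lens, and the job is handed in with no verdict returned.

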